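# Fit the lamp base's compression spring and cap knob

## Robot

A 7-joint arm with a two-finger parallel gripper is mounted at the origin on the work surface. World frame = base frame: x ahead of the robot, y to its left, z up, the work surface at z = 0. Lengths are in m, angles in rad, forces in N, time in s.
With the tool pointing down it reaches from about 0.4 to 0.85 m from the base axis. Payload 10.4 kg.
Tool frame: the origin (TCP) lies midway between the tips of the shut fingers; the grasp point (between the pads) lies 19 mm behind it; z points along the fingers, y is the line along which they close (so a half turn about z gives the same grasp; the last joint's range is limited). The gripper opens to 87 mm and grips with 3 to 60 N. Pads are 19 mm wide; open, the fingers measure 117 mm over their backs; the gripper's body (75 mm by 190 mm) begins 51 mm behind the grasp point.
Start: joints at [1.164, 0.332, -0.065, 1.46, 0.022, 1.35, -0.088], TCP at [0.234, -0.58, 0.223] pointing down, gripper open.
Joint ranges: [-2.6, 2.6], [-0.5, 2.12], [-1.47, 1.34], [0.16, 2.42], [-1.27, 4.41], [0.06, 2.06], [-2.6, 2.6]. Speed limits (rad/s): [2.22, 2.22, 2.79, 2.79, 3.14, 3.14, 3.14].

## Interface

Orientations are given as a unit quaternion [w, x, y, z].
In Python, from rig import robot gives the robot as it stands.
- The arm moves only by the tool move_arm, never from a script. Its argument "steps" is a list that holds one entry, the list of rows, each a list of 7 numbers: the turn, a rotation vector about the tool's x, y, z in degrees, then the shift along the tool's x, y, z in m, then the closure in counts, from 0 (fully open) to 255 (shut). A call has 1 to 10 rows; each row shifts and turns the commanded pose from where the row before left it, along the tool's axes as they then stand; what a row does not reach is not made up. A row lasts 1/10 s, in which the tool goes at most 50 mm and 8.59 degrees, less where a joint would pass 70% of its speed; a pose out of reach is approached as far as the arm can. A call is refused whole if a number of a shift passes 0.05 or a number of a turn 8.59, either way. A call with a gripper value outside its range is refused whole. The fingers move at their own pace and stop on an object; "grip_force" is the grip in N (left out, the last holds). Time passes only in rows, so rows that do not move let the fingers close. It gives the time, the measured TCP pose, the force, the opening and the grip force at its end, in the units of the state.
- robot.sense(): the state, without advancing time (a new reading comes with each control period).
- robot.snapshot(name): name is "scene" or "top" or "wrist"; returns a dict with "color" (384x512x3 uint8, red, green, blue), "fx", "fy", "cx", "cy" (pixels), "dist_coeffs" ([k1, k2, p1, p2, k3] as OpenCV has them; the pictures are not rectified), "extrinsics" (4x4, takes a point from camera to world coordinates); the wrist camera has in their place "hand_eye" (4x4, takes a point from camera to tool coordinates, whose origin is the TCP and whose axes are the flange's). Camera axes: x right, y down, z forward; pixel columns grow to the right and rows downward; lengths in m; the calibration is good to about 2 mm. A picture is of the moment at which its call begins: read the wrist's pose just before it. There is no depth.
- robot.hand_in(): hands the job in; it is judged then, once.
The state is a dict: "t": time; "joint_pos": joint angles; "dq": joint speeds; "effort": joint torques, N m; "position": TCP position; "eef_rot": TCP orientation; "force": force on the tool from outside, world axes, zero at the start; "torque": the same for the moment, N m; "opening": finger opening in m; "grasp_force": force on a finger pad.
Only numpy, scipy, OpenCV 4.12 (cv2) and the standard library are available. Lean on these libraries where they do the work, as an engineer would, in place of code of your own. Each camera call takes 0.05 s, during which the arm holds its last target. There are 200 camera calls.

## Task

Assemble the desk lamp's spring rod: thread the tall coil spring over the upright steel rod on the red lamp base, twisting it a little whenever its end coil snags on one of the rod's pins instead of forcing or squashing it, until it stands fully home on the collar. Then put the wooden knob, bore down, over the rod end so that it sits flat on top of the spring, let go, and leave the short spring, the mug and the calculator where they are.

Things in the scene. Friction and masses are not known exactly. Their poses are not given: they have to be found in the camera images.
- lamp_base: Fixed red board 180 x 220 x 15 mm on the desk; origin at the centre of its underside, x and y along its sides, z up. At (0, -30) mm a collar (44 mm diameter, 10 mm thick) lies on it and carries the upright steel spring rod. A wooden post socket, a 50 mm cube, stands on the board at (30, 75) mm.
- rod_tip (a point): Centre of the rod's top end, 107 mm above the desk; axes as the board's. The rod is 16 mm in diameter, its tip bevelled over 5 mm to 9 mm. Rod and pins do not turn.
- collar (a point): Centre of the collar's top, on the rod's axis, 25 mm above the desk; axes as the board's. Two stop pins, 3.6 mm thick, stick out of one side of the rod to 13 mm from its axis, centred 60 and 35 mm above here. Seen from above they point 28 to 63 degrees away from the board's -x, one to each side of it; the angles differ each time and are not measured.
- spring: The tall loose steel compression spring, standing upright on the cork mat: 64 mm long, 38 mm outside diameter, 3.5 mm wire, 60 g; origin at the centre of its foot, z up. It yields 1 mm per 0.55 N lengthwise, up to 22 mm (solid), and not to twisting. Over 15 N on rod or pins is forcing it. Grip it from above by its upper 36 mm, any side; the lower coils move when squeezed.
- spring_centre (a point): On the tall spring's axis, 32 mm above its foot, rides with the upper coils; +x points to the gap of the end coils. The top coil has the same 50 degree gap right above the bottom one's, visible from above.
- spring_foot (a point): Centre of the underside of the tall spring's bottom coil (rides with it). This coil is narrower, 19 mm inside, 26 mm outside: it fits round the rod but passes a pin only at the 50 degree gap between its wire ends (about 32 degrees clear, of which a pin takes 18), centred on the spring's +x. All other coils are 31 mm inside and clear the pins.
- knob_centre (a point): Half-way up the loose turned wooden knob, standing upright on the mat with its bore down: 40 mm diameter, 34 mm tall, about 40 g; blind bore of about 20 mm diameter, 22 mm deep, open below; z up along its axis.
- knob_foot (a point): Centre of the knob's underside, at the mouth of its bore, 17 mm below its centre. Home on the spring it is 64 mm above the collar and the rod reaches 18 mm into the bore.
- short_centre (a point): Half-way up a short coil spring, 38 mm diameter, 32 mm tall: leave alone. It, the tall spring and the knob stand in any order in a row along the long side of the cork mat (140 x 240 mm, 4 mm thick, fixed), about 72 mm apart, each up to 12 mm off the line; keep fingers out of that line.
- mug_centre (a point): Half-way up a white mug, 80 mm diameter, 90 mm tall, beyond the mat and lamp base: leave alone.
- calculator_centre (a point): Centre of a black pocket calculator 140 x 75 x 14 mm lying on the desk: leave alone.
There are look-alikes about, which are no part of the job. Leave any pink look-alike of the part that bears knob_centre alone.

How it is judged:
On the way, in this order (a step that is already met when the one before it is completed fails the run):
1. the tall spring is threaded over the rod past both pins and its foot stands on the collar (horizontal distance between spring_foot and collar below 0.004 m and z of spring_foot in the frame of collar between -0.003 and 0.003 m and angle between spring_centre's own z axis and vertical below 0.12 rad), for 0.2 s.
2. the knob is over the rod end, flat on the spring (horizontal distance between knob_foot and collar below 0.005 m and z of knob_foot in the frame of collar between 0.058 and 0.0675 m and angle between knob_foot's own z axis and vertical below 0.12 rad), for 0.2 s.
At the end, for the whole second after the job is handed in: Spring foot on the collar (within 3 mm in height, 4 mm of the axis), knob over the rod end on the spring (underside 58 to 67.5 mm above the collar, within 5 mm of the axis), both upright within 7 degrees and at rest; short spring, mug, calculator within 30 mm of their starts (all of step 1 and all of step 2 and linear speed of spring below 0.02 m/s and distance of each of short_centre, mug_centre, calculator_centre from where it was at the start of the episode below 0.03 m); the robot touches nothing.
It fails at once if the spring is forced: more than 15 N between it and the lamp base with its rod and pins (contact force between spring and lamp_base above 15 N).
It fails at once if the short spring, the mug or the calculator is moved more than 30 mm (distance of any of short_centre, mug_centre, calculator_centre from where it was at the start of the episode above 0.03 m).
It also fails if it takes over 72 s, if anything falls off the work surface, if the arm or the gripper's body presses on something with over 40 N, if the wrist force passes 120 N, or if a joint passes its speed limit or range.

## Working session

There is one attempt and no reset: what is moved stays moved. The work goes in short steps, Python scripts to look and compute and a tool call to move; the robot and the scene stay as the last step left them, time stands still between calls to the robot, and variables do not carry over. Pictures are saved under pics/ and viewed, at most 10 in all, crops included, and the job is handed in when it is done.

Besides the shell and the picture viewer there is one more tool, called after "Call:" as name([rows], argument=value, ...), one row to a line, values as JSON. move_arm: Moves the arm, as the interface text tells. Its arguments: {"type":"object","properties":{"steps":{"type":"array","items":{"type":"array","items":{"type":"array","items":{"type":"number"}}}},"grip_force":{"type":"number"}},"required":["steps"]}

```bash
ls; mkdir -p pics; python3 - <<'E'
from rig import robot
import cv2,numpy as np,pickle
s=robot.sense();print({k:np.round(v,3).tolist() for k,v in s.items()})
d={}
for n in("scene","top","wrist"):
    d[n]=robot.snapshot(n)
    print(n,d[n]['fx'],np.round(d[n].get('extrinsics',d[n].get('hand_eye')),3).tolist(),np.round(d[n]['dist_coeffs'],3))
pickle.dump((s,d),open('s0.pkl','wb'))
im=np.hstack([d['scene']['color'],d['top']['color']])[:,:,::-1]
cv2.imwrite('pics/a.png',d['top']['color'][:,:,::-1]);cv2.imwrite('pics/b.png',d['scene']['color'][:,:,::-1])
E
```

```text
pics
{'t': 0.0, 'joint_pos': [1.164, 0.333, -0.065, 1.461, 0.022, 1.35, -0.088], 'dq': [0.0, 0.0, 0.001, -0.0, 0.001, 0.001, -0.001], 'effort': [-0.0, -62.325, 0.025, -38.99, -0.061, 0.04, 0.0], 'position': [0.234, -0.579, 0.222], 'eef_rot': [-0.001, 0.982, 0.191, -0.0], 'force': [-0.417, 0.193, 0.244], 'torque': [0.021, -0.013, 0.005], 'grasp_force': 0.0, 'opening': 0.087}
scene 368.7802524644161 [[0.196, 0.713, -0.674, 1.172], [0.981, -0.15, 0.127, -0.145], [-0.01, -0.685, -0.728, 0.815], [0.0, 0.0, 0.0, 1.0]] [-0.069  0.     0.     0.     0.   ]
top 348.75973059862656 [[0.026, -0.993, 0.119, 0.392], [-1.0, -0.026, -0.0, -0.016], [0.003, -0.119, -0.993, 1.254], [0.0, 0.0, 0.0, 1.0]] [-0.058  0.     0.     0.     0.   ]
wrist 284.0535922498563 [[-0.0, -0.959, -0.285, 0.079], [1.0, -0.0, -0.0, 0.001], [0.0, -0.285, 0.959, -0.162], [0.0, 0.0, 0.0, 1.0]] [-0.042  0.     0.     0.     0.   ]
```

View pics/a.png

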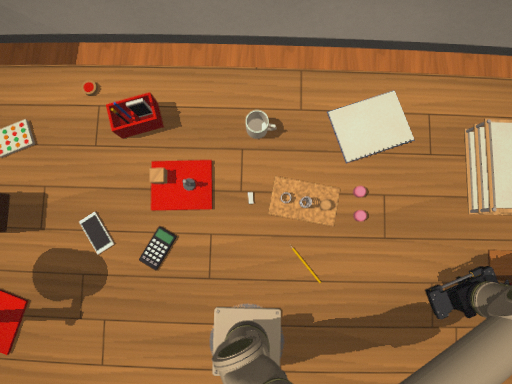

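View pics/b.png

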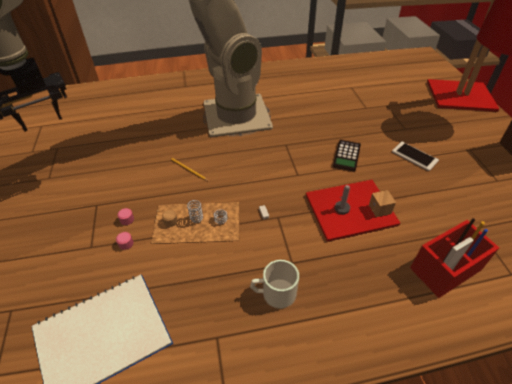

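The top view shows the red base centred at (182,185) with the rod at (189,184) and the socket at (158,175). The three parts on the mat are at (287,197), (307,202) and (326,205).

- Could be taken for the tall spring: the objects at top pixels (287,197) and (307,202). In the scene view the middle one, (194,211), is the tall one, and (220,217) is the short spring.
- Could be taken for the knob: the wooden one on the mat at (326,205), scene (169,215), and the pink look-alikes at (361,191) and (361,215).

I'll check this in one close crop.

```bash
cat > h.py <<'E'
import numpy as np,cv2
from scipy.spatial.transform import Rotation as R
def pose(s):
    T=np.eye(4);q=s['eef_rot'];T[:3,:3]=R.from_quat([q[1],q[2],q[3],q[0]]).as_matrix();T[:3,3]=s['position'];return T
def camT(c,s=None): return np.array(c['extrinsics']) if 'extrinsics' in c else pose(s)@np.array(c['hand_eye'])
def K(c): return np.array([[c['fx'],0,c['cx']],[0,c['fy'],c['cy']],[0,0,1.]])
def ray(c,px,s=None):
    T=camT(c,s);u=cv2.undistortPoints(np.array([[px]],float),K(c),np.array(c['dist_coeffs']))[0,0]
    d=T[:3,:3]@[u[0],u[1],1];return T[:3,3],d/np.linalg.norm(d)
def onz(c,px,z,s=None):
    o,d=ray(c,px,s);return o+d*(z-o[2])/d[2]
def proj(c,p,s=None):
    T=np.linalg.inv(camT(c,s));p=np.atleast_2d(p)@T[:3,:3].T+T[:3,3]
    return cv2.projectPoints(p.reshape(-1,1,3),np.zeros(3),np.zeros(3),K(c),np.array(c['dist_coeffs']))[0][:,0]
def tri(*rs):
    A=0;b=0
    for o,d in rs: P=np.eye(3)-np.outer(d,d);A=A+P;b=b+P@o
    return np.linalg.solve(A,b)
E
python3 - <<'E'
from h import *;import pickle
s,d=pickle.load(open('s0.pkl','rb'));t=d['top'];c=d['scene']
hsv=cv2.cvtColor(t['color'],cv2.COLOR_RGB2HSV)
m=((hsv[...,0]<6)|(hsv[...,0]>174))&(hsv[...,1]>180)&(hsv[...,2]>80);m=m.astype(np.uint8)
m[:150]=0;m[215:]=0;m[:,:140]=0;m[:,225:]=0
p=np.array([onz(t,q[::-1].astype(float),.015)[:2] for q in np.argwhere(m)])
r=cv2.minAreaRect((p*1000).astype(np.float32));print('board',r,cv2.boxPoints(r).round(0).tolist())
print('rodtip',onz(t,(189.5,181),.107),'calc',onz(t,(158,248),.014),'mug',onz(t,(257,123),.09))
print('tall',onz(t,(307,202),.068),'short',onz(t,(287,197),.036),'knob',onz(t,(326,204.5),.038))
print('proj scene',proj(c,onz(t,(307,202),.068)),proj(c,onz(t,(326,204.5),.038)))
a=cv2.resize(t['color'][165:235,260:350],(720,560),interpolation=3)[:,:,::-1]
b=cv2.resize(c['color'][190:250,145:250],None,fx=4,fy=4,interpolation=3)[:,:,::-1]
o=np.zeros((600,800,3),np.uint8);o[:300,:380]=cv2.resize(a,(380,300));o[:240,380:800]=b
o[300:600,:400]=cv2.resize(t['color'][155:215,145:225],(400,300),interpolation=3)[:,:,::-1]
o[300:600,400:]=cv2.resize(c['color'][170:245,300:400],(400,300),interpolation=3)[:,:,::-1]
cv2.imwrite('pics/c.png',o)
E
```

```text
board ((539.3228149414062, 250.28414916992188), (177.5739288330078, 216.93582153320312), 2.884552240371704) [[445.0, 354.0], [456.0, 137.0], [633.0, 146.0], [623.0, 363.0]]
rodtip [0.54126892 0.20284501 0.107     ] calc [0.31246136 0.32099403 0.014     ] mug [ 0.75081722 -0.01634563  0.09      ]
tall [ 0.48460292 -0.19389981  0.068     ] short [ 0.50287518 -0.12825886  0.036     ] knob [ 0.47984249 -0.26519402  0.038     ]
proj scene [[192.98627263 203.70997943]] [[168.64295929 213.57122303]]
```

View pics/c.png

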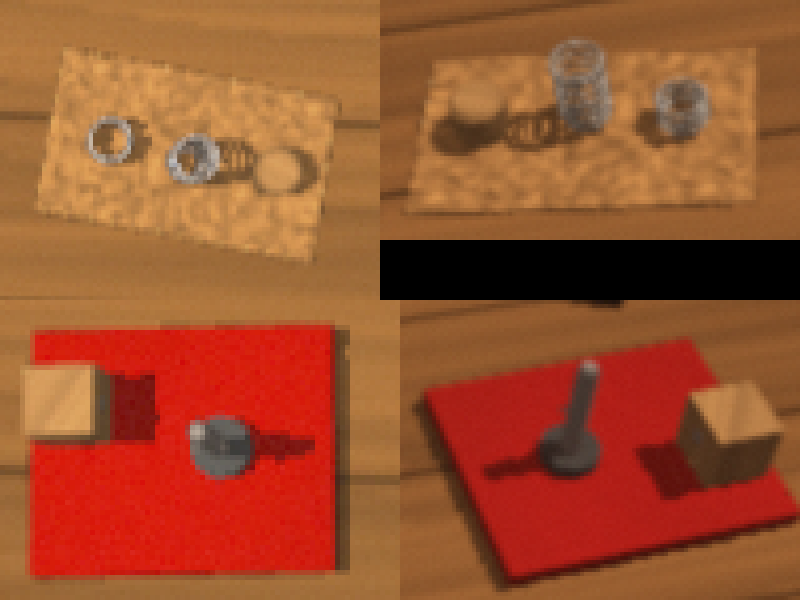

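The crops confirm the choice. The tall spring is the middle part, at top pixel (306,202), with the short spring at its left and the wooden knob at its right. The board lies at yaw ≈2.9°, with the rod at about (0.541, 0.220). I'm moving over the tall spring.

Call:
move_arm([
  [[0, 0, 0, 0.037, -0.025, 0.009, 0], [0, 0, 0, 0.037, -0.025, 0.009, 0], [0, 0, 0, 0.037, -0.025, 0.009, 0], [0, 0, 0, 0.037, -0.025, 0.009, 0], [0, 0, 0, 0.037, -0.025, 0.009, 0], [0, 0, 0, 0.037, -0.025, 0.009, 0], [0, 0, 0, 0.037, -0.025, 0.009, 0], [0, 0, 0, 0.037, -0.025, 0.009, 0], [0, 0, 0, 0.037, -0.025, 0.009, 0], [0, 0, 0, 0.037, -0.025, 0.009, 0]],
])

```text
t: 1.15
position: [0.4841, -0.2076, 0.1322]
eef_rot: [0.0, 0.982, 0.191, 0.0]
force: [1.0, -1.6, -0.3]
opening: 0.0872
grasp_force: 0.0
```

Call:
move_arm([
  [[0, 0, -8, 0, 0, 0, 0], [0, 0, -8, 0, 0, 0, 0], [0, 0, -8, 0, 0, 0, 0], [0, 0, -8, 0, 0, 0, 0], [0, 0, -8, 0, 0, 0, 0], [0, 0, -8, 0, 0, 0, 0], [0, 0, -8, 0, 0, 0, 0], [0, 0, 0, 0, 0, 0, 0], [0, 0, 0, 0, 0, 0, 0]],
])

```text
t: 2.05
position: [0.4834, -0.2092, 0.1324]
eef_rot: [-0.0, 0.779, 0.628, -0.0]
force: [0.5, -0.6, -1.4]
opening: 0.0871
grasp_force: 0.0
```

```bash
cat >> h.py <<'E'
def look(f):
    import pickle
    from rig import robot
    s=robot.sense();w=robot.snapshot('wrist');pickle.dump((s,w),open(f,'wb'));return s,w
def yaw(s): T=pose(s);return np.degrees(np.arctan2(T[1,0],T[0,0]))
E
python3 - <<'E'
from h import *
s,w=look('s1.pkl')
print(s['position'],yaw(s),s['joint_pos'])
c=proj(w,[.485,-.194,.068],s)[0];print(c)
x,y=np.clip(c,60,[452,324]).astype(int)
a=cv2.resize(w['color'],None,fx=1.0,fy=1.0)[:,:,::-1]
b=cv2.resize(w['color'][y-50:y+50,x-50:x+50],(500,500),interpolation=2)[:,:,::-1]
o=np.zeros((500,800,3),np.uint8);o[:225,:300]=cv2.resize(a,(300,225));o[:,300:]=b;print(x-50,y-50)
cv2.imwrite('pics/d.png',o)
E
```

```text
[ 0.48337659 -0.20924127  0.13239741] 77.73707597055714 [ 0.74915014  0.22558909 -0.47821642  1.81235559  0.11395254  1.13099529
  0.01859878]
[253.49154666 184.73415761]
203 134
```

View pics/d.png

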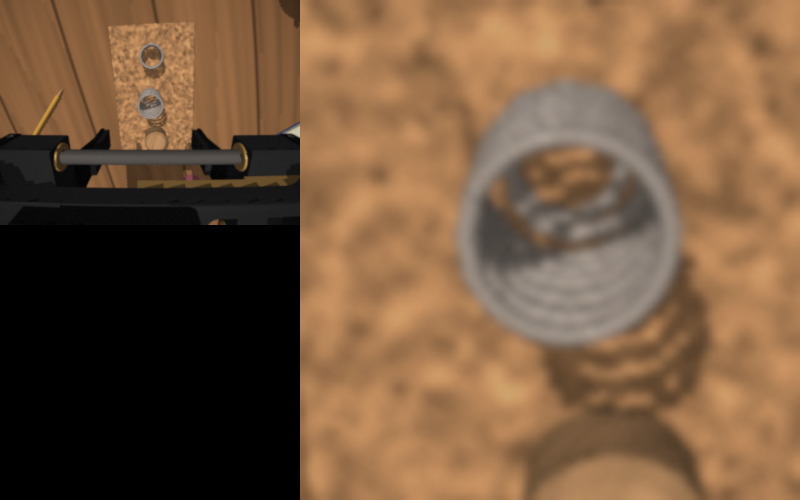

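The tall spring's top rim is centred at about pixel (257,182) in the wrist image, with the short spring above it and the knob below it, but I can't tell where the gap is. I'll unwrap the rim and compute the shift to the spring's axis.

```bash
python3 - <<'E'
from h import *;import pickle
s,w=pickle.load(open('s1.pkl','rb'))
p=onz(w,(257,181.6),.068,s);T=pose(s)
print(p,'tool delta',T[:3,:3].T@(p-T[:3,3]))
# reproject rim check
for r in(.019,.0155): print(proj(w,[p+[r*np.cos(t),r*np.sin(t),0] for t in np.radians([0,90,180,270])],s).round(1).tolist())
g=cv2.cvtColor(w['color'],cv2.COLOR_RGB2LAB).astype(float)
for t in range(0,360,15):
    q=np.array([p+[r*np.cos(np.radians(t)),r*np.sin(np.radians(t)),0] for r in(.0145,.016,.0172,.0185,.02)])
    u=proj(w,q,s).astype(np.float32)
    v=cv2.remap(g.astype(np.float32),u[:,0],u[:,1],cv2.INTER_LINEAR)[:,0]
    print(t,v[:,0].astype(int),v[:,2].astype(int)-128)
E
```

```text
[ 0.48840539 -0.1919959   0.068     ] tool delta [0.01791561 0.0012666  0.06439833]
[[279.6, 176.8], [252.0, 159.3], [234.6, 186.3], [261.8, 202.9]]
[[275.4, 177.7], [252.9, 163.5], [238.7, 185.4], [260.9, 199.0]]
0 [114 144 140 127 128] [ 5  7  9 19 27]
15 [ 98 140 138 114 115] [ 4  6  7 13 23]
30 [ 96 137 142 117 119] [ 7  6  6  6 16]
45 [125 137 146 132 126] [6 6 6 6 6]
60 [ 96 130 151 139 133] [17  8  7  6  6]
75 [139 136 151 145 140] [27 13  7  6  6]
90 [126 120 154 156 151] [25 11  7  6  6]
105 [ 93 110 146 154 148] [18 11  7  7  6]
120 [ 89 109 140 151 139] [5 5 6 6 6]
135 [115 119 138 148 134] [22 14  7  7 15]
150 [ 74 106 141 147 146] [ 3  4  6 10 25]
165 [ 78 109 141 148 146] [ 3  4  6 10 24]
180 [ 90 118 144 138 126] [ 4  4  7 10 22]
195 [132 131 143 141 137] [ 6  6  6 11 25]
210 [140 133 147 139 130] [ 6  6  7 11 23]
225 [148 143 149 139 141] [ 6  6  8 14 28]
240 [147 146 148 127 131] [ 6  7  7 12 26]
255 [149 149 145 114  95] [ 7  6  7 12 19]
270 [145 160 152 133 106] [ 6  7  9 19 23]
285 [145 156 141 128 129] [ 6  7  8 19 27]
300 [141 150 134 109 136] [ 7  6  8 16 28]
315 [141 147 128  93  95] [ 6  7  7 13 20]
330 [138 146 127  92  96] [ 6  7  7 11 20]
345 [130 146 138 137 149] [ 6  6 10 22 30]
```

Call:
move_arm([
  [[0, 0, 0, 0.018, 0.001, 0, 0], [0, 0, 0, 0, 0, 0, 0], [0, 0, 0, 0, 0, 0.03, 0], [0, 0, 0, 0, 0, 0.03, 0], [0, 0, 0, 0, 0, 0.025, 0], [0, 0, 0, 0, 0, 0.015, 0], [0, 0, 0, 0, 0, 0, 0], [0, 0, 0, 0, 0, 0, 0]],
])

```text
t: 2.9
position: [0.4887, -0.1921, 0.0333]
eef_rot: [0.0, 0.777, 0.629, 0.0]
force: [0.2, 0.0, 0.4]
opening: 0.0872
grasp_force: 0.0
```

```bash
python3 - <<'E'
from h import *
s,w=look('s2.pkl')
print(s['position'],yaw(s))
c=proj(w,[.4884,-.192,.068],s)[0];print(c)
x,y=np.clip(c,60,[452,324]).astype(int)
b=cv2.resize(w['color'][y-60:y+60,x-60:x+60],(600,600),interpolation=2)[:,:,::-1];print(x-60,y-60)
b=cv2.convertScaleAbs(b,alpha=1.3)
cv2.imwrite('pics/e.png',b)
E
```

```text
[ 0.48872685 -0.19205527  0.03329804] 77.95840280739036
[253.86000828 265.89445594]
193 205
```

View pics/e.png

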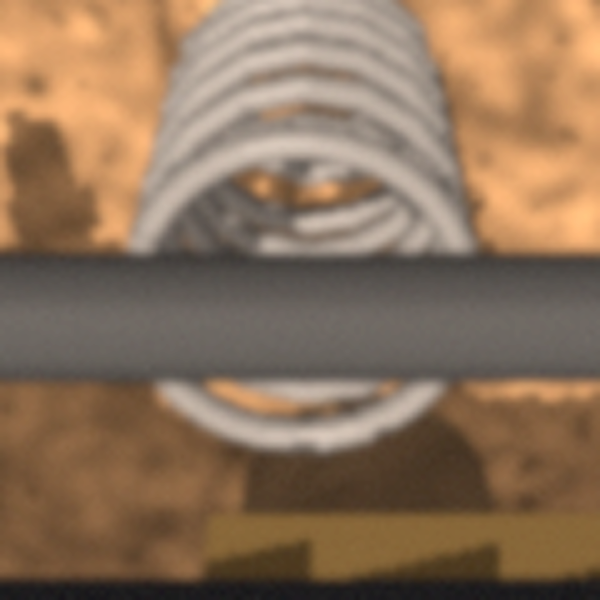

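The view shows the rim (crop 130–470, 140–440) half covered by the dark gripper bar. I'll slide back 40 mm along the row, straddling it and raised, so the camera sees the rim clearly.

Call:
move_arm([
  [[0, 0, 0, 0, 0, -0.012, 0], [0, 0, 0, -0.025, 0, 0, 0], [0, 0, 0, -0.015, 0, 0, 0], [0, 0, 0, 0, 0, 0, 0], [0, 0, 0, 0, 0, 0, 0]],
])

```text
t: 3.45
position: [0.48, -0.2308, 0.045]
eef_rot: [0.0, 0.778, 0.629, 0.0]
force: [0.5, 0.4, 0.3]
opening: 0.0871
grasp_force: 0.0
```

```bash
python3 - <<'E'
from h import *
s,w=look('s3.pkl')
print(s['position'],yaw(s))
c=proj(w,[.4884,-.192,.068],s)[0];print(c)
x,y=np.clip(c,60,[452,324]).astype(int)
b=cv2.resize(w['color'][y-60:y+60,x-60:x+60],(600,600),interpolation=2)[:,:,::-1];print(x-60,y-60)
b=cv2.convertScaleAbs(b,alpha=1.3)
cv2.imwrite('pics/f.png',b)
E
```

```text
[ 0.48004628 -0.23084326  0.04500958] 77.9350566048674
[254.56315695 184.51109739]
194 124
```

View pics/f.png

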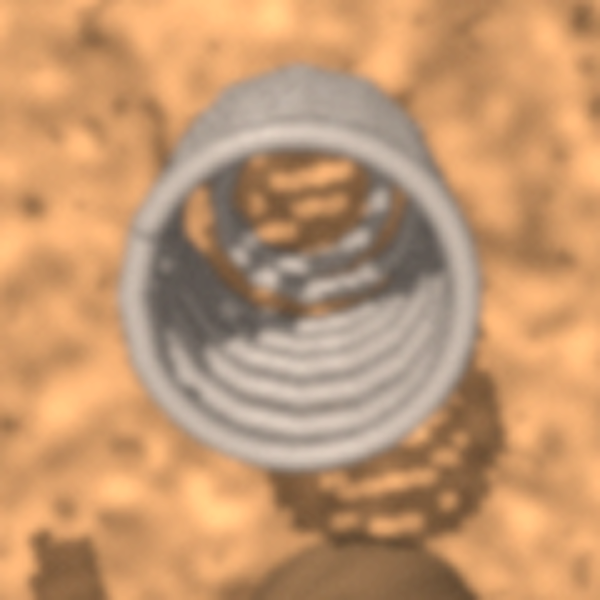

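The crop shows the rim round (300,300), the narrower bottom coil inside at about (308,205), and a wire-end notch at (145,237). I'll unwrap both coils to locate the gap.

```bash
python3 - <<'E'
from h import *;import pickle
s,w=pickle.load(open('s3.pkl','rb'))
c=onz(w,(194+300/5,124+297/5),.0665,s);print('c',c)
th=np.radians(np.arange(0,400,.5))
def unwrap(c,z,r0,r1,n):
    rs=np.linspace(r1,r0,n);q=np.array([[c[0]+r*np.cos(t),c[1]+r*np.sin(t),z] for r in rs for t in th])
    u=proj(w,q,s).astype(np.float32).reshape(n,len(th),2)
    return cv2.remap(w['color'],u[...,0],u[...,1],cv2.INTER_CUBIC)
a=unwrap(c,.0665,.012,.023,260);b=unwrap(c,.0058,.005,.017,260)
o=np.vstack([a,b])[:,:,::-1].copy();o=cv2.convertScaleAbs(o,alpha=1.4)
for k in range(0,400,30): cv2.putText(o,str(k),(2*k,12),0,.4,(0,0,255));cv2.line(o,(2*k,0),(2*k,520),(0,0,255),1)
cv2.imwrite('pics/g.png',o)
E
```

```text
c [ 0.48814276 -0.19176729  0.0665    ]
```

View pics/g.png

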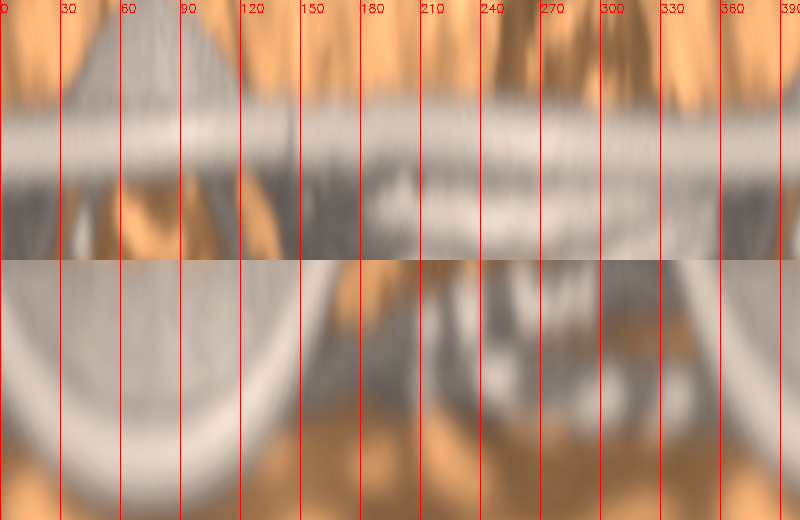

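The notch at bearing 145° is one end of the gap, so the gap spans either 95–145° or 145–195°. A view from the knob's side will settle which.

Call:
move_arm([
  [[0, 0, 0, 0, 0, -0.02, 0], [0, 0, 0, -0.035, 0, 0, 0], [0, 0, 0, -0.03, 0, 0, 0], [0, 0, 0, 0, 0, 0, 0], [0, 0, 0, 0, 0, 0, 0]],
])

```text
t: 4.0
position: [0.4665, -0.2939, 0.0645]
eef_rot: [-0.0, 0.777, 0.629, 0.0]
force: [0.1, 1.2, 0.1]
opening: 0.0871
grasp_force: 0.0
```

```bash
python3 - <<'E'
from h import *
s,w=look('s4.pkl')
print(s['position'],yaw(s))
c=np.array([.4882,-.1918]);u=proj(w,[[*c,.068],[*c,.006]],s);print(u)
x,y=u.mean(0).astype(int);x0,y0=x-45,max(y-50,0)
b=cv2.resize(w['color'][y0:y0+100,x0:x0+90],None,fx=6,fy=6,interpolation=2)[:,:,::-1];b=cv2.convertScaleAbs(b,alpha=1.5);print(x0,y0)
for t in range(0,360,30):
    p=(proj(w,[c[0]+.024*np.cos(np.radians(t)),c[1]+.024*np.sin(np.radians(t)),.0665],s)[0]-[x0,y0])*6
    cv2.putText(b,str(t),tuple(int(v) for v in p),0,.4,(0,0,255))
cv2.imwrite('pics/h.png',b[:600])
E
```

```text
[ 0.46653783 -0.29390805  0.06447501] 77.96946505753534
[[254.26910889  53.12435452]
 [255.09496472  68.30920083]]
209 10
```

View pics/h.png

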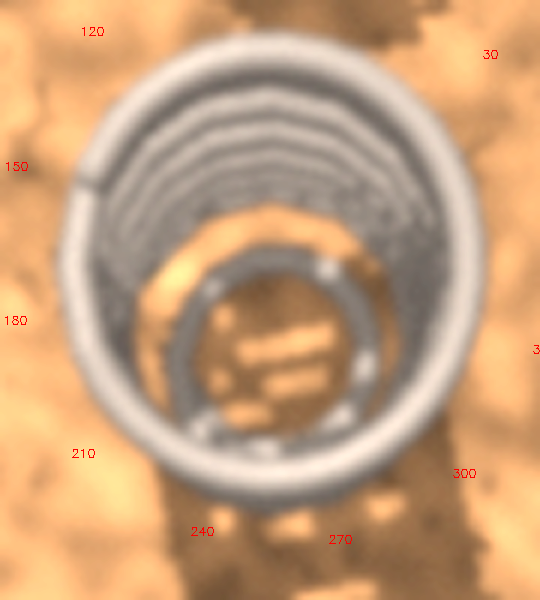

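This view shows the top rim with its wire-end notch at (90,185). The bottom coil appears as a ring centred near (275,345), and its break isn't obvious by eye. I'll measure the rim edge step and the bottom ring's colour against bearing.

```bash
python3 - <<'E'
from h import *;import pickle
from scipy.optimize import least_squares
for f in('s3.pkl','s4.pkl'):
    s,w=pickle.load(open(f,'rb'))
    lab=cv2.cvtColor(w['color'],cv2.COLOR_RGB2LAB).astype(np.float32)
    def samp(c,z,t,rs):
        u=proj(w,[[c[0]+r*np.cos(t),c[1]+r*np.sin(t),z] for r in rs],s).astype(np.float32)
        return cv2.remap(lab,u[:,:1],u[:,1:],cv2.INTER_CUBIC)[:,0]
    c=np.array([.4882,-.1918]);rs=np.linspace(.0155,.0225,141);th=np.arange(0,360,5);R_=[]
    for t in th:
        b=samp(c,.0665,np.radians(t),rs)[:,2]-128
        k=np.argmax(b>13);R_.append(rs[k]*1000 if b.max()>13 else np.nan)
    R_=np.array(R_);ok=~np.isnan(R_);T=np.radians(th)
    res=least_squares(lambda p:(p[0]+p[1]*np.cos(T)+p[2]*np.sin(T)-R_)[ok],[19,0,0],loss='soft_l1',f_scale=.1).x
    print(f,res);e=R_-(res[0]+res[1]*np.cos(T)+res[2]*np.sin(T))
    print({int(t):round(float(v),2) for t,v in zip(th,e) if v==v})
    # bottom ring: refine centre roughly by darkness
    z=.0058;best=None
    for dx in np.arange(-3,3.1,.5):
        for dy in np.arange(-3,3.1,.5):
            cc=c+[dx/1e3,dy/1e3]
            v=np.mean([samp(cc,z,np.radians(t),[.0112])[0,2] for t in range(0,360,10)])
            if best is None or v<best[0]: best=(v,cc)
    print('bottom',best)
    print([(t,int(samp(best[1],z,np.radians(t),[.0112])[0,0]),int(samp(best[1],z,np.radians(t),[.0112])[0,2]-128)) for t in range(0,360,10)])
E
```

```text
s3.pkl [18.68935397 -0.21021857 -0.07387323]
{0: -0.23, 5: -0.12, 10: -0.07, 15: -0.07, 20: -0.02, 25: -0.02, 30: 0.38, 35: 0.78, 40: 1.52, 45: 2.61, 50: 3.2, 55: 3.79, 95: -3.13, 100: 3.5, 105: 2.83, 110: 2.11, 115: 1.54, 120: -3.23, 125: -3.25, 130: 0.18, 135: -0.04, 140: 0.1, 145: -0.02, 150: -0.18, 155: -0.25, 160: -0.16, 165: -0.02, 170: -0.08, 175: -0.19, 180: -0.2, 185: -0.21, 190: 0.04, 195: -0.06, 200: 0.04, 205: 0.04, 210: 0.04, 215: 0.05, 220: 0.1, 225: -0.04, 230: -0.13, 235: -0.12, 240: -0.01, 245: 0.1, 250: 0.47, 255: 0.48, 260: 0.35, 265: 0.12, 270: 0.19, 275: 0.46, 280: 0.22, 285: 0.14, 290: 0.01, 295: -0.42, 300: -0.5, 305: -0.38, 310: -0.06, 315: 0.01, 320: 0.22, 325: 0.19, 330: -0.09, 335: -0.13, 340: -0.37, 345: -0.46, 350: -0.35, 355: -0.19}
bottom (np.float32(133.40791), array([ 0.4872, -0.1923]))
[(0, 91, 5), (10, 125, 5), (20, 153, 7), (30, 153, 6), (40, 142, 6), (50, 137, 5), (60, 130, 6), (70, 131, 5), (80, 136, 5), (90, 137, 6), (100, 140, 6), (110, 147, 6), (120, 165, 7), (130, 161, 7), (140, 138, 6), (150, 94, 3), (160, 87, 4), (170, 86, 3), (180, 87, 3),
[... 959 characters left out ...]
.25, 305: 0.31, 310: 0.01, 315: -0.33, 320: -0.36, 325: -0.55, 330: -0.58, 335: -0.47, 340: -0.45, 345: -0.38, 350: -0.37, 355: -0.25}
bottom (np.float32(132.86377), array([ 0.4877, -0.1928]))
[(0, 93, 3), (10, 90, 5), (20, 90, 4), (30, 91, 3), (40, 98, 4), (50, 123, 6), (60, 91, 4), (70, 92, 4), (80, 92, 3), (90, 89, 3), (100, 89, 3), (110, 91, 4), (120, 123, 5), (130, 97, 4), (140, 89, 5), (150, 88, 4), (160, 87, 4), (170, 84, 5), (180, 85, 4), (190, 84, 3), (200, 106, 4), (210, 128, 5), (220, 93, 4), (230, 122, 5), (240, 131, 5), (250, 145, 7), (260, 139, 6), (270, 129, 5), (280, 124, 5), (290, 109, 4), (300, 99, 4), (310, 125, 6), (320, 95, 4), (330, 91, 4), (340, 122, 5), (350, 134, 5)]
```

Evidence for the gap: the rim dips slightly between about 147° and 188°, and the wire end at 145° casts its shadow towards larger bearings. Both put the gap at 145–195°, centred near 170°. I'm going to the spring and gripping it.

Call:
move_arm([
  [[0, 0, 0, 0.04, 0, 0, 0], [0, 0, 0, 0.04, 0, 0, 0], [0, 0, 0, 0.024, 0, 0, 0], [0, 0, 0, 0, 0, 0.015, 0], [0, 0, 0, 0, 0, 0.016, 0], [0, 0, 0, 0, 0, 0, 0], [0, 0, 0, 0, 0, 0, 140], [0, 0, 0, 0, 0, 0, 170], [0, 0, 0, 0, 0, 0, 170], [0, 0, 0, 0, 0, 0, 170]],
], grip_force=15)

```text
t: 5.05
position: [0.4883, -0.193, 0.034]
eef_rot: [0.0, 0.777, 0.629, 0.0]
force: [-0.1, 0.6, -0.6]
opening: 0.0627
grasp_force: 0.0
```

Call:
move_arm([
  [[0, 0, 0, 0, 0, 0, 170], [0, 0, 0, 0, 0, 0, 170], [0, 0, 0, 0, 0, -0.03, 170], [0, 0, 0, 0, 0, -0.04, 170], [0, 0, 0, 0, 0, -0.04, 170], [0, 0, 0, 0, 0, -0.03, 170], [0, 0, 0, 0, 0, 0, 170]],
])

```text
t: 5.75
position: [0.4902, -0.1934, 0.178]
eef_rot: [0.003, 0.777, 0.629, 0.002]
force: [0.9, -0.3, -0.8]
opening: 0.0374
grasp_force: 15.0
```

Call:
move_arm([
  [[0, 0, 0, 0.043, 0.001, 0, 170], [0, 0, 0, 0.043, 0.001, 0, 170], [0, 0, 0, 0.043, 0.001, 0, 170], [0, 0, 0, 0.043, 0.001, 0, 170], [0, 0, 0, 0.043, 0.001, 0, 170], [0, 0, 0, 0.042, 0.001, 0, 170], [0, 0, 0, 0.042, 0.001, 0, 170], [0, 0, 0, 0.042, 0.001, 0, 170], [0, 0, 0, 0.042, 0.001, 0, 170], [0, 0, 0, 0.042, 0.001, 0, 170]],
])

```text
t: 6.75
position: [0.5862, 0.2222, 0.1726]
eef_rot: [-0.0, 0.777, 0.629, -0.001]
force: [0.1, 0.4, -0.4]
opening: 0.0373
grasp_force: 15.0
```

Call:
move_arm([
  [[0, 0, -8, 0, 0, 0, 170], [0, 0, -8, 0, 0, 0, 170], [0, 0, -8, 0, 0, 0, 170], [0, 0, -8, 0, 0, 0, 170], [0, 0, -8, 0, 0, 0, 170], [0, 0, -8, 0, 0, 0, 170], [0, 0, -8, 0, 0, 0, 170], [0, 0, -8, 0, 0, 0, 170], [0, 0, -8, 0, 0, 0, 170], [0, 0, -8, 0, 0, 0, 170]],
])

```text
t: 7.75
position: [0.5859, 0.2207, 0.1726]
eef_rot: [-0.0, 0.188, 0.982, -0.0]
force: [-0.2, 0.0, -0.5]
opening: 0.0376
grasp_force: 15.0
```

Call:
move_arm([
  [[0, 0, -8, 0, 0, 0, 170], [0, 0, -8, 0, 0, 0, 170], [0, 0, -6, 0, 0, 0, 170], [0, 0, 0, 0, 0, 0, 170], [0, 0, 0, 0, 0, 0, 170]],
])

```text
t: 8.25
position: [0.586, 0.2207, 0.1729]
eef_rot: [-0.0, 0.002, 1.0, -0.0]
force: [0.7, 0.2, 0.0]
opening: 0.0373
grasp_force: 15.0
```

```bash
python3 - <<'E'
from h import *;from rig import robot
s,w=look('s5.pkl');c=robot.snapshot('scene')
print(s['position'],yaw(s),s['joint_pos'])
u=proj(w,[[.541,.220,.107],[.541,.220,.085],[.541,.22,.06],[.541,.22,.025]],s);print(u)
# spring expected in scene: foot at TCP z -.03
print(proj(c,[s['position']+np.array([0,0,d]) for d in(-.03,.033)]))
E
```

```text
[0.58604853 0.22071738 0.17291557] 179.8029790221604 [ 0.29469699  0.56713511 -1.01949112  1.48277537  0.48608445  1.36378909
  0.8126762 ]
[[255.82206781 146.71934787]
 [255.91639901 143.24770544]
 [256.00584539 139.95680245]
 [256.10750336 136.21775378]]
[[356.2589461  188.30853567]
 [361.0461561  170.17495034]]
```

Call:
move_arm([
  [[0, 0, 0, 0, 0, 0.03, 170], [0, 0, 0, 0, 0, 0.03, 170], [0, 0, 0, 0, 0, 0.01, 170], [0, 0, 0, 0, 0, 0, 170], [0, 0, 0, 0, 0, 0, 170]],
])

```text
t: 8.85
position: [0.5867, 0.2213, 0.1048]
eef_rot: [0.001, 0.0, 1.0, 0.0]
force: [0.3, 0.5, -0.0]
opening: 0.0376
grasp_force: 15.0
```

```bash
python3 - <<'E'
from h import *;from rig import robot
import pickle
s,w=look('s5.pkl');c=robot.snapshot('scene');pickle.dump(c,open('s5c.pkl','wb'))
print(s['position'],yaw(s))
u=proj(w,[[.541,.220,.107],[.541,.220,.085],[.541,.22,.06],[.541,.22,.025]],s);print(u)
x,y=u[1].astype(int);x0,y0=x-40,max(0,y-40);print(x0,y0)
a=cv2.resize(w['color'][y0:y0+80,x0:x0+80],(480,480),interpolation=2)
x,y=proj(c,[s['position']])[0].astype(int)
print('scene',x-40,y-50)
b=cv2.resize(c['color'][y-50:y+50,x-40:x+40],(320,400),interpolation=2)
o=np.zeros((480,800,3),np.uint8);o[:,:480]=a;o[:400,480:]=b
cv2.imwrite('pics/i.png',cv2.convertScaleAbs(o,alpha=1.5)[:,:,::-1])
E
```

```text
[0.58672466 0.22134421 0.10480163] 179.9625280370325
[[254.50034273 162.08808211]
 [254.75771119 155.52280639]
 [254.98647406 149.69060056]
 [255.23008978 143.48321245]]
214 115
scene 313 148
```

View pics/i.png

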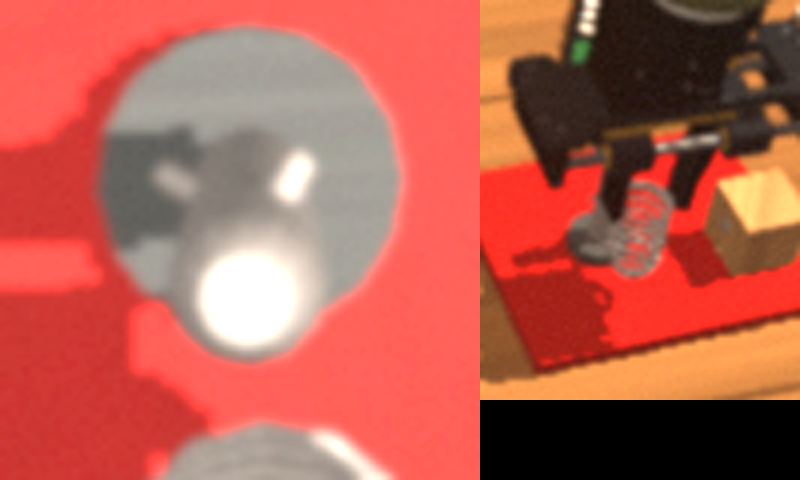

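The wrist crop shows the rod tip at (247,298), the collar centred at (250,190), a bright pin to the right with its tip at (312,152), and a shaded pin to the left with its tip at (153,167). The scene crop shows the tall spring held upright near its top coils. I'll compute the pin bearings, the rod axis and the spring's hanging height.

```bash
python3 - <<'E'
from h import *;import pickle
s,w=pickle.load(open('s5.pkl','rb'));c=pickle.load(open('s5c.pkl','rb'))
f=lambda x,y:(214+x/6-.42,115+y/6-.42)
tip=onz(w,f(247,298),.107,s);col=onz(w,f(250,190),.025,s);print('axis',tip,col)
ax=(tip+col)[:2]/2
for nm,t,z in(('R',(312,152),.085),('R',(303,163),.085),('R',(312,152),.06),('L',(153,167),.06),('L',(170,176),.06),('L',(153,167),.085)):
    d=onz(w,f(*t),z,s)[:2]-(tip+(col-tip)*(.107-z)/.082)[:2];print(nm,z,np.hypot(*d)*1e3,np.degrees(np.arctan2(d[1],d[0]))%360)
g=lambda x,y:(313+(x-480)/4-.4,148+y/4-.4)
for z in np.arange(.03,.13,.01): print(round(z,3),((proj(c,[*s['position'][:2],z])[0]-[313,148])*4+[480,0]).round(0))
# spring rim notch in wrist: spring rim px
print(proj(w,[*s['position'][:2],.12],s))
E
```

```text
axis [0.54225182 0.22013659 0.107     ] [0.54334246 0.22000809 0.025     ]
R 0.085 13.39239550737343 149.48843306592718
R 0.085 11.916036046408214 150.57689732415773
R 0.06 11.752480911820017 139.6514131146026
L 0.06 13.614436120530625 238.16470741029556
L 0.06 11.312328849434794 237.4069096678104
L 0.085 14.165455421989662 225.22381936368436
0.03 [624. 276.]
0.04 [626. 266.]
0.05 [629. 257.]
0.06 [632. 247.]
0.07 [634. 237.]
0.08 [637. 228.]
0.09 [640. 218.]
0.1 [642. 207.]
0.11 [645. 197.]
0.12 [648. 187.]
[[256.94857842 245.2074689 ]]
```

Call:
move_arm([
  [[0, 0, 0, 0, 0, -0.035, 170], [0, 0, 0, 0, 0, -0.035, 170], [0, 0, 8.2, 0, 0, -0.007, 170], [0, 0, 8.2, 0, 0, 0, 170], [0, 0, 8.2, 0, 0, 0, 170], [0, 0, 8.2, 0, 0, 0, 170], [0, 0, 8.2, 0, 0, 0, 170], [0, 0, 8.2, 0, 0, 0, 170], [0, 0, 8.2, 0, 0, 0, 170], [0, 0, 8.2, 0, 0, 0, 170]],
])

```text
t: 9.95
position: [0.5866, 0.2213, 0.182]
eef_rot: [0.001, 0.544, 0.839, 0.001]
force: [0.1, -0.2, -0.9]
opening: 0.0373
grasp_force: 15.0
```

Call:
move_arm([
  [[0, 0, 8.2, 0, 0, 0, 170], [0, 0, 8.2, 0, 0, 0, 170], [0, 0, 8.2, 0, 0, 0, 170], [0, 0, 8.2, 0, 0, 0, 170], [0, 0, 8.2, 0, 0, 0, 170], [0, 0, 8.2, 0, 0, 0, 170], [0, 0, 7.2, 0, 0, 0, 170], [0, 0, 0, 0, 0, 0, 170], [0, 0, 0, 0, 0, 0, 170]],
])

```text
t: 10.85
position: [0.5864, 0.2213, 0.1814]
eef_rot: [0.0, 0.874, 0.487, 0.001]
force: [-0.7, 0.2, -0.1]
opening: 0.0372
grasp_force: 15.0
```

```bash
cat > st.py <<'E'
from h import *;from rig import robot;import sys
s=robot.sense();T=pose(s);print('t',s['t'],'pos',s['position'].round(4),'yaw',round(yaw(s),1),'F',s['force'].round(1),'tq',s['torque'].round(2),'op',s['opening'],'j7',s['joint_pos'][6])
t=[float(v) for v in sys.argv[1:3]]
if t:
    d=np.array([t[0],t[1],s['position'][2]])-s['position'];print('tool delta to',t,(T[:3,:3].T@d).round(4))
E
python3 st.py .5423 .2200; python3 - <<'E'
from h import *;from rig import robot;import pickle
s=robot.sense();d={n:robot.snapshot(n) for n in('scene','top')};pickle.dump((s,d),open('s6.pkl','wb'))
for n in d:
    c=d[n];print(n,[proj(c,[*s['position'][:2],z])[0].round(1).tolist() for z in(.107,.12,.184)])
c=d['scene'];x,y=proj(c,[.5423,.22,.13])[0].astype(int)
b=cv2.resize(c['color'][y-40:y+60,x-40:x+40],(480,600),interpolation=2)[:,:,::-1]
print(x-40,y-40);cv2.imwrite('pics/j.png',b)
E
```

```text
t 10.85 pos [0.5864 0.2213 0.1814] yaw 58.2 F [-0.7  0.2 -0.1] tq [ 0.01 -0.05 -0.  ] op 0.03722681036899183 j7 -1.1673679158538364
tool delta to [0.5423, 0.22] [-0.0243 -0.0368 -0.0001]
scene [[354.0, 197.9], [354.9, 194.5], [359.6, 176.8]]
top [[184.7, 167.5], [183.9, 166.8], [179.8, 163.2]]
308 140
```

Call:
move_arm([
  [[0, 0, 0, -0.012, -0.018, 0, 170], [0, 0, 0, -0.012, -0.019, 0, 170], [0, 0, 0, 0, 0, 0, 170], [0, 0, 0, 0, 0, 0, 170], [0, 0, 0, 0, 0, 0, 170]],
])

```text
t: 11.45
position: [0.5429, 0.2198, 0.1807]
eef_rot: [0.0, 0.875, 0.485, 0.0]
force: [0.4, 0.8, -1.1]
opening: 0.0371
grasp_force: 15.0
```

```bash
python3 st.py .5423 .2200; python3 - <<'E'
from h import *;from rig import robot;import pickle
s=robot.sense();d={n:robot.snapshot(n) for n in('scene','top','wrist')};pickle.dump((s,d),open('s6.pkl','wb'))
o=np.zeros((600,800,3),np.uint8)
c=d['scene'];x,y=proj(c,[.5423,.22,.11])[0].astype(int)
print('scene',x-25,y-25,'tip',proj(c,[.5423,.22,.107])[0],'TCP-58',proj(c,s['position']-[0,0,.058])[0])
o[:400,:400]=cv2.resize(c['color'][y-25:y+25,x-25:x+25],(400,400),interpolation=2)
w=d['wrist'];x,y=proj(w,[.5423,.22,.107],s)[0].astype(int);y=min(y,330);print('wrist',x-50,y-50,proj(w,[.5423,.22,.107],s),proj(w,s['position']-[0,0,.058],s),proj(w,s['position']+[0,0,.006],s))
o[:400,400:]=cv2.resize(w['color'][y-50:y+50,x-50:x+50],(400,400),interpolation=2)
cv2.imwrite('pics/j.png',o[:400,:,::-1])
E
```

```text
t 11.45 pos [0.5429 0.2198 0.1807] yaw 58.0 F [ 0.4  0.8 -1.1] tq [-0.01 -0.05  0.02] op 0.03707064535494038 j7 -1.1808619910795068
tool delta to [0.5423, 0.22] [-0.0002 -0.0007 -0.    ]
scene 322 160 tip [347.44437618 186.15223089] TCP-58 [348.43968599 182.21064142]
wrist 204 149 [[254.93711584 199.29905957]] [[255.61411666 205.17261388]] [[255.15438693 240.82543954]]
```

View pics/j.png

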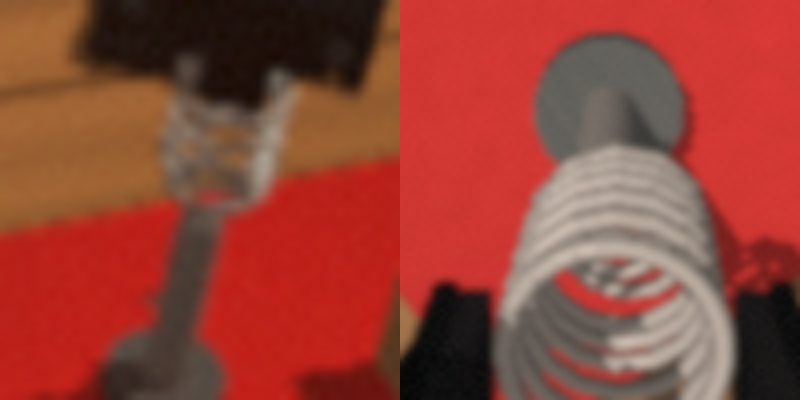

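The left crop shows the held spring's foot just above the rod tip, both near (205–220, 205). The right crop shows the spring between the pads with the rod behind it. I'll work out the spring's offset along tool x.

```bash
python3 - <<'E'
from h import *;import pickle
s,d=pickle.load(open('s6.pkl','rb'));w=d['wrist'];c=d['scene'];T=pose(s)
P=lambda x,y,z:T[:3,3]+T[:3,:3]@[x,y,z]
for dz in(0,-.004,-.008):   # rim tool z
    print(dz,'apex row',[round(float(proj(w,P(.019+e,0,dz),s)[0][1]),1) for e in(-.002,0,.002,.004)],'width',np.ptp(proj(w,[P(0,-.019,dz),P(0,.019,dz)],s)[:,0]))
print('obs 209, 60')
# rays: foot edges in scene -> lateral; compare with TCP-58 column for foot
for e in(-.002,0,.002,.004): print(e,[((proj(c,P(e,0,z))[0]-[322,160])*8).round(0).tolist() for z in(.05,.058,.066)])
E
```

```text
0 apex row [211.0, 207.9, 204.8, 201.7] width 60.66711064852956
-0.004 apex row [213.4, 210.3, 207.1, 203.9] width 61.995129799389446
-0.008 apex row [215.9, 212.7, 209.5, 206.2] width 63.38195643058225
obs 209, 60
-0.002 [[210.0, 159.0], [206.0, 176.0], [202.0, 193.0]]
0 [[216.0, 161.0], [212.0, 178.0], [208.0, 195.0]]
0.002 [[222.0, 162.0], [218.0, 179.0], [213.0, 196.0]]
0.004 [[228.0, 164.0], [224.0, 181.0], [219.0, 198.0]]
```

Call:
move_arm([
  [[0, 0, 0, -0.001, -0.001, 0, 170], [0, 0, 0, 0, 0, 0.005, 170], [0, 0, 0, 0, 0, 0.005, 170], [0, 0, 0, 0, 0, 0.005, 170], [0, 0, 0, 0, 0, 0, 170], [0, 0, 0, 0, 0, 0, 170]],
])

```text
t: 12.2
position: [0.5407, 0.2198, 0.1653]
eef_rot: [-0.0, 0.875, 0.485, -0.0]
force: [-0.6, -1.0, -0.2]
opening: 0.0375
grasp_force: 15.0
```

Call:
move_arm([
  [[0, 0, 0, 0, 0, 0.005, 170], [0, 0, 0, 0, 0, 0.005, 170], [0, 0, 0, 0, 0, 0, 170], [0, 0, 0, 0, 0, 0, 170]],
])

```text
t: 12.6
position: [0.5407, 0.2197, 0.1554]
eef_rot: [0.0, 0.875, 0.485, -0.0]
force: [0.7, 0.4, -0.7]
opening: 0.0371
grasp_force: 15.0
```

```bash
python3 st.py .5423 .2200
```

```text
t 12.6 pos [0.5407 0.2197 0.1554] yaw 58.0 F [ 0.7  0.4 -0.7] tq [-0.04 -0.04  0.05] op 0.037087789125307045 j7 -1.192428539431164
tool delta to [0.5423, 0.22] [ 0.0011  0.0012 -0.    ]
```

Call:
move_arm([
  [[0, 0, 0, 0, 0, 0.004, 170], [0, 0, 0, 0, 0, 0.004, 170], [0, 0, 0, 0, 0, 0, 170], [0, 0, 0, 0, 0, 0, 170]],
])

```text
t: 13.0
position: [0.5407, 0.2198, 0.1474]
eef_rot: [-0.0, 0.875, 0.485, -0.0]
force: [-0.5, 0.6, -0.4]
opening: 0.0372
grasp_force: 15.0
```

Call:
move_arm([
  [[0, 0, 0, 0, 0, 0.004, 170], [0, 0, 0, 0, 0, 0, 170], [0, 0, 0, 0, 0, 0, 170]],
])

```text
t: 13.3
position: [0.5408, 0.2198, 0.1435]
eef_rot: [0.0, 0.875, 0.485, -0.0]
force: [-0.2, 0.3, -1.4]
opening: 0.0374
grasp_force: 15.0
```

Call:
move_arm([
  [[0, 0, 0, 0, 0, 0.004, 170], [0, 0, 0, 0, 0, 0, 170], [0, 0, 0, 0, 0, 0, 170]],
])

```text
t: 13.6
position: [0.5407, 0.2197, 0.1394]
eef_rot: [0.0, 0.875, 0.485, -0.0]
force: [0.1, -0.7, -1.4]
opening: 0.0373
grasp_force: 15.0
```

```bash
python3 st.py .5423 .2200
```

```text
t 13.6 pos [0.5407 0.2197 0.1394] yaw 58.0 F [ 0.1 -0.7 -1.4] tq [-0.05 -0.07 -0.03] op 0.03734379072608619 j7 -1.200182790126828
tool delta to [0.5423, 0.22] [ 0.0011  0.0012 -0.    ]
```

Call:
move_arm([
  [[0, 0, 0, 0, 0, 0.004, 170], [0, 0, 0, 0, 0, 0, 170], [0, 0, 0, 0, 0, 0, 170]],
])

```text
t: 13.9
position: [0.5407, 0.2197, 0.1354]
eef_rot: [0.0, 0.875, 0.485, -0.0]
force: [0.2, -0.5, -0.8]
opening: 0.0371
grasp_force: 15.0
```

Call:
move_arm([
  [[0, 0, 0, 0, 0, 0.003, 170], [0, 0, 0, 0, 0, 0, 170], [0, 0, 0, 0, 0, 0, 170]],
])

```text
t: 14.2
position: [0.5407, 0.2198, 0.1324]
eef_rot: [0.0, 0.875, 0.485, -0.0]
force: [0.6, -0.3, -0.7]
opening: 0.0373
grasp_force: 15.0
```

```bash
python3 - <<'E'
from h import *;from rig import robot;import pickle
s0,d0=pickle.load(open('s6.pkl','rb'))
s=robot.sense();d={n:robot.snapshot(n) for n in('scene','top')};pickle.dump((s,d),open('s7.pkl','wb'))
print(s['position'],s['force'])
c=d['scene'];lab=cv2.cvtColor(c['color'],cv2.COLOR_RGB2LAB).astype(int)
# profile across rod/spring at heights: count of grey (non-red) px width per row
for z in np.arange(.03,.13,.005):
    u=proj(c,[.5415,.22,z])[0];r=int(round(u[1]));x=int(round(u[0]))
    print(round(z,3),r,''.join('R' if lab[r,k,1]-128>35 else ('.' if lab[r,k,0]>70 else '#') for k in range(x-14,x+15)))
E
```

```text
[0.54071645 0.21975506 0.13241997] [ 0.60043584 -0.34641816 -0.69304895]
0.03 205 RRRRRR##########.....RRRRRRRR
0.035 204 RRRRRR......####....RRRRRRRRR
0.04 203 RRRRRRR.....####...RRRRRRRRRR
0.045 201 RRRRRRRRR...###..RRRRRRRRRRRR
0.05 200 RRRRRRRRRRR.####.RRRRRRRRRRRR
0.055 199 RRRRRRRRRRR.####.RRRRRRRRRRRR
0.06 198 RRRRRRRRRR.......RRRRRRRRRRRR
0.065 197 RRRRRRRRRR.........RRRRRRRRRR
0.07 195 RRRRRRRRR............RRRRRRRR
0.075 194 RRRRRRRRR.............RRRRRRR
0.08 193 RRRRRRRR.............RRRRRRRR
0.085 192 RRRRRRR........#.....RRRRRRRR
0.09 190 RRRRRRR...............RRRRRRR
0.095 189 RRRRRR...............RRRRRRRR
0.1 188 RRRRRRR..............RRRRRRRR
0.105 186 ..RRRRR.......####....RRRRRRR
0.11 185 ..........########...RRRR###R
0.115 184 .........#########...########
0.12 183 ........#####################
0.125 181 ........#####################
```

The silhouette puts the foot at about z 0.072 with no contact force, so it has passed the upper pin and is above the lower one. I'm twisting by +88° to bearing 238°.

Call:
move_arm([
  [[0, 0, -8, 0, 0, 0, 170], [0, 0, -8, 0, 0, 0, 170], [0, 0, -8, 0, 0, 0, 170], [0, 0, -8, 0, 0, 0, 170], [0, 0, -8, 0, 0, 0, 170], [0, 0, -8, 0, 0, 0, 170], [0, 0, 0, 0, 0, 0, 170]],
])

```text
t: 15.0
position: [0.5408, 0.2197, 0.1325]
eef_rot: [-0.0, 0.601, 0.799, 0.0]
force: [0.2, 0.1, -1.0]
opening: 0.0371
grasp_force: 15.0
```

Call:
move_arm([
  [[0, 0, -8, 0, 0, 0, 170], [0, 0, -8, 0, 0, 0, 170], [0, 0, -8, 0, 0, 0, 170], [0, 0, -8, 0, 0, 0, 170], [0, 0, -8, 0, 0, 0, 170], [0, 0, 0, 0, 0, 0, 170], [0, 0, 0, 0, 0, 0, 170]],
])

```text
t: 15.7
position: [0.5408, 0.2197, 0.1325]
eef_rot: [-0.0, 0.296, 0.955, 0.0]
force: [1.4, 0.4, -0.7]
opening: 0.0376
grasp_force: 15.0
```

```bash
python3 st.py .5407 .2198
```

```text
t 15.7 pos [0.5408 0.2197 0.1325] yaw 145.6 F [ 1.4  0.4 -0.7] tq [ 0.04 -0.13  0.03] op 0.037598759845461495 j7 0.22838316029653444
tool delta to [0.5407, 0.2198] [ 0.0001 -0.      0.    ]
```

Call:
move_arm([
  [[0, 0, 0, -0.002, 0, 0, 170], [0, 0, 0, 0, 0, 0.004, 170], [0, 0, 0, 0, 0, 0.004, 170], [0, 0, 0, 0, 0, 0, 170], [0, 0, 0, 0, 0, 0, 170]],
])

```text
t: 16.2
position: [0.5423, 0.2187, 0.1243]
eef_rot: [-0.0, 0.293, 0.956, -0.0]
force: [-0.4, -0.7, -0.6]
opening: 0.0371
grasp_force: 15.0
```

Call:
move_arm([
  [[0, 0, 0, 0, 0, 0.004, 170], [0, 0, 0, 0, 0, 0, 170], [0, 0, 0, 0, 0, 0, 170]],
])

```text
t: 16.5
position: [0.5424, 0.2187, 0.1204]
eef_rot: [-0.0, 0.292, 0.956, -0.0]
force: [-0.6, 0.4, -0.9]
opening: 0.0373
grasp_force: 15.0
```

Call:
move_arm([
  [[0, 0, 0, 0, 0, 0.004, 170], [0, 0, 0, 0, 0, 0, 170], [0, 0, 0, 0, 0, 0, 170]],
])

```text
t: 16.8
position: [0.5424, 0.2186, 0.1164]
eef_rot: [-0.0, 0.292, 0.956, -0.0]
force: [0.0, 0.1, -0.3]
opening: 0.0375
grasp_force: 15.0
```

Call:
move_arm([
  [[0, 0, 0, 0, 0, 0.004, 170], [0, 0, 0, 0, 0, 0, 170], [0, 0, 0, 0, 0, 0, 170]],
])

```text
t: 17.1
position: [0.5424, 0.2186, 0.1124]
eef_rot: [-0.0, 0.292, 0.956, -0.0]
force: [-0.0, 0.1, -0.5]
opening: 0.0373
grasp_force: 15.0
```

Call:
move_arm([
  [[0, 0, 0, 0, 0, 0.004, 170], [0, 0, 0, 0, 0, 0.004, 170], [0, 0, 0, 0, 0, 0, 170], [0, 0, 0, 0, 0, 0, 170]],
])

```text
t: 17.5
position: [0.5423, 0.2187, 0.1044]
eef_rot: [-0.0, 0.292, 0.956, -0.0]
force: [-0.5, -0.1, -0.9]
opening: 0.0374
grasp_force: 15.0
```

Call:
move_arm([
  [[0, 0, 0, 0, 0, 0.004, 170], [0, 0, 0, 0, 0, 0.004, 170], [0, 0, 0, 0, 0, 0, 170], [0, 0, 0, 0, 0, 0, 170]],
])

```text
t: 17.9
position: [0.5423, 0.2186, 0.0964]
eef_rot: [-0.0, 0.292, 0.956, -0.0]
force: [0.2, 0.0, -0.3]
opening: 0.0372
grasp_force: 15.0
```

Call:
move_arm([
  [[0, 0, 0, 0, 0, 0.004, 170], [0, 0, 0, 0, 0, 0.003, 170], [0, 0, 0, 0, 0, 0, 170], [0, 0, 0, 0, 0, 0, 170]],
])

```text
t: 18.3
position: [0.5424, 0.2187, 0.0894]
eef_rot: [-0.0, 0.292, 0.956, -0.0]
force: [-0.8, -0.7, -0.2]
opening: 0.0373
grasp_force: 15.0
```

Call:
move_arm([
  [[0, 0, 0, 0, 0, 0.003, 170], [0, 0, 0, 0, 0, 0, 170], [0, 0, 0, 0, 0, 0, 170], [0, 0, 0, 0, 0, 0, 170]],
])

```text
t: 18.7
position: [0.5424, 0.2186, 0.0865]
eef_rot: [0.0, 0.292, 0.956, -0.0]
force: [-0.5, -0.4, -0.3]
opening: 0.0372
grasp_force: 15.0
```

Call:
move_arm([
  [[0, 0, 0, 0, 0, 0.003, 170], [0, 0, 0, 0, 0, 0, 170], [0, 0, 0, 0, 0, 0, 170]],
])

```text
t: 19.0
position: [0.5425, 0.2188, 0.0836]
eef_rot: [0.0, 0.292, 0.956, 0.0]
force: [-0.2, -0.8, 0.6]
opening: 0.0373
grasp_force: 15.0
```

Call:
move_arm([
  [[0, 0, 0, 0, 0, 0.003, 170], [0, 0, 0, 0, 0, 0, 170], [0, 0, 0, 0, 0, 0, 170]],
])

```text
t: 19.3
position: [0.5425, 0.2188, 0.0807]
eef_rot: [0.0, 0.292, 0.956, 0.0]
force: [-0.2, -0.6, 2.5]
opening: 0.0374
grasp_force: 15.0
```

```bash
python3 - <<'E'
from h import *;from rig import robot;import pickle
s=robot.sense();c=robot.snapshot('scene');print(s['position'],s['force'])
lab=cv2.cvtColor(c['color'],cv2.COLOR_RGB2LAB).astype(int)
for z in np.arange(.005,.1,.005):
    u=proj(c,[.5415,.22,z])[0];r=int(round(u[1]));x=int(round(u[0]))
    print(round(z,3),r,''.join('R' if lab[r,k,1]-128>35 else '%x'%(lab[r,k,0]//16) for k in range(x-14,x+15)))
E
```

```text
[0.54254867 0.21881473 0.08066871] [-0.18385718 -0.57089249  2.54740874]
0.005 211 RRRRRRR322222222334434RRRRRRR
0.01 210 RRRRRR322222233443444RRRRRRRR
0.015 208 RRRRRR3222344555555655RRRRRRR
0.02 207 RRRRRR3223455544456776RRRRRRR
0.025 206 RRRRR3334554444456788RRRRRRRR
0.03 205 RRRRRR334555544446788RRRRRRRR
0.035 204 RRRRRRR45555555455688RRRRRRRR
0.04 203 RRRRRRR445544444545897RRRRRRR
0.045 201 RRRRRRR55555544445667RRRRRRRR
0.05 200 RRRRRRR55544444445566RRRRRRRR
0.055 199 RRRRRRRR5544455555555RRRRRRRR
0.06 198 RRRRRRR55554444445555RRRRRRRR
0.065 197 RRRRRRR55554455555553212RRRRR
0.07 195 RRRRRRR55554444445665311RRRRR
0.075 194 RRRRRRR555554444456653112RRRR
0.08 193 RRRR33467754444445554202RRRRR
0.085 192 RRR3113687544444445652113RRRR
0.09 190 RRRR101356654444468RRR2012RRR
0.095 189 RRR20135676444445RRRR2101RRRR
```

Contact began at TCP z ≈0.0835, which matches the foot being on the collar. I'm easing up and releasing.

Call:
move_arm([
  [[0, 0, 0, 0, 0, -0.003, 170], [0, 0, 0, 0, 0, 0, 170], [0, 0, 0, 0, 0, 0, 0], [0, 0, 0, 0, 0, 0, 0], [0, 0, 0, 0, 0, 0, 0], [0, 0, 0, 0, 0, 0, 0], [0, 0, 0, 0, 0, 0, 0], [0, 0, 0, 0, 0, 0, 0], [0, 0, 0, 0, 0, -0.03, 0], [0, 0, 0, 0, 0, -0.05, 0]],
])

```text
t: 20.35
position: [0.5408, 0.2175, 0.1617]
eef_rot: [-0.002, 0.292, 0.956, -0.002]
force: [1.5, -0.2, 0.5]
opening: 0.086
grasp_force: 0.0
```

```bash
python3 - <<'E'
from h import *;from rig import robot;import pickle
s=robot.sense();c=robot.snapshot('scene');print(s['t'],s['position'],s['opening'],yaw(s))
lab=cv2.cvtColor(c['color'],cv2.COLOR_RGB2LAB).astype(int)
for z in np.arange(.02,.135,.005):
    u=proj(c,[.5415,.22,z])[0];r=int(round(u[1]));x=int(round(u[0]))
    print(round(z,3),r,''.join('R' if lab[r,k,1]-128>35 else '%x'%(lab[r,k,0]//16) for k in range(x-14,x+15)))
s0,d=pickle.load(open('s0.pkl','rb'));t=d['top'];print('knob',onz(t,(327.3,205.1),.038),onz(t,(326.5,205),.038))
E
```

```text
20.35 [0.54080262 0.21754125 0.16170709] 0.08598817464556298 145.9981683685253
0.02 207 RRRRRR3223345555567986RRRRRRR
0.025 206 RRRRR3233454455457997RRRRRRRR
0.03 205 RRRRRR334555565557887RRRRRRRR
0.035 204 RRRRRRR345566555566888RRRRRRR
0.04 203 RRRRRRR445555555567798RRRRRRR
0.045 201 RRRRRRR55555555457888RRRRRRRR
0.05 200 RRRRRRRR55566665589998RRRRRRR
0.055 199 RRRRRRRR556655555789a8RRRRRRR
0.06 198 RRRRRRR55555555566788RRRRRRRR
0.065 197 RRRRRRR55556655566678RRRRRRRR
0.07 195 RRRRRRRR55566665567898RRRRRRR
0.075 194 RRRRRRRR5666554445R789RRRRRRR
0.08 193 RRRRRRR566544444567798RRRRRRR
0.085 192 RRRRRRR665444444577798RRRRRRR
0.09 190 RRRRRRRR7654444445577RRRRRRRR
0.095 189 RRRRRRR776544445567RRRRRRRRRR
0.1 188 RRRRRRRR7765456666RRRRRRRRRRR
0.105 186 66RRRRRRRRRR78987RRRRRRRRRRRR
0.11 185 666666RRRRRR88RRRRRRRRRRRRRRR
0.115 184 777776676666RRRRRRRRRRRRRRRRR
0.12 183 7777777777766666RRRRRRRRRRRRR
0.125 181 777777777777777777776777666RR
0.13 180 77777777777777777777777776676
knob [ 0.47785281 -0.2697733   0.038     ] [ 0.47813371 -0.26695782  0.038     ]
```

The spring stands upright on the collar with the rod tip showing above it. I'm going for the knob.

Call:
move_arm([
  [[0, 0, 0, 0, 0, -0.03, 0], [0, 0, 8.5, 0, 0, 0, 0], [0, 0, 8.5, 0, 0, 0, 0], [0, 0, 8.5, 0, 0, 0, 0], [0, 0, 8.5, 0, 0, 0, 0], [0, 0, 8.5, 0, 0, 0, 0], [0, 0, 8.5, 0, 0, 0, 0], [0, 0, 8.5, 0, 0, 0, 0], [0, 0, 8.5, 0, 0, 0, 0], [0, 0, 0, 0, 0, 0, 0]],
])

```text
t: 21.4
position: [0.5425, 0.2188, 0.1936]
eef_rot: [0.0, 0.778, 0.628, 0.0]
force: [-0.2, -0.4, 0.2]
opening: 0.0868
grasp_force: 0.0
```

Call:
move_arm([
  [[0, 0, 0, -0.046, 0.004, 0, 0], [0, 0, 0, -0.046, 0.004, 0, 0], [0, 0, 0, -0.046, 0.004, 0, 0], [0, 0, 0, -0.046, 0.004, 0, 0], [0, 0, 0, -0.046, 0.004, 0, 0], [0, 0, 0, -0.046, 0.004, 0, 0], [0, 0, 0, -0.046, 0.004, 0, 0], [0, 0, 0, -0.046, 0.004, 0, 0], [0, 0, 0, -0.046, 0.004, 0, 0], [0, 0, 0, -0.045, 0.004, 0, 0]],
])

```text
t: 22.4
position: [0.4855, -0.2406, 0.1937]
eef_rot: [0.0, 0.776, 0.631, -0.0]
force: [0.5, 0.1, -0.7]
opening: 0.0873
grasp_force: 0.0
```

Call:
move_arm([
  [[0, 0, 0, -0.045, 0.003, 0.03, 0], [0, 0, 0, 0, 0, 0.03, 0], [0, 0, 0, 0, 0, 0, 0], [0, 0, 0, 0, 0, 0, 0]],
])

```text
t: 22.8
position: [0.4805, -0.2787, 0.1363]
eef_rot: [-0.0, 0.776, 0.631, 0.0]
force: [0.3, -0.3, -0.0]
opening: 0.0872
grasp_force: 0.0
```

```bash
python3 st.py .478 -.284; python3 - <<'E'
from h import *
s,w=look('s8.pkl')
u=proj(w,[[.482,-.266,.038],[.482+.02,-.266,.038]],s);print(u);r=np.hypot(*(u[1]-u[0]));print('r',r)
g=cv2.cvtColor(w['color'],cv2.COLOR_RGB2GRAY)
x,y=u[0].astype(int);x0,y0=max(x-60,0),max(y-60,0);k=cv2.resize(g[y0:y0+120,x0:x0+120],None,fx=4,fy=4,interpolation=2)
k=cv2.GaussianBlur(k,(0,0),3)
for p2 in(25,):
    C=cv2.HoughCircles(k,cv2.HOUGH_GRADIENT_ALT,1,40,param1=60,param2=.5,minRadius=int(3.4*r),maxRadius=int(4.7*r))
    for c in ([] if C is None else C.reshape(-1,C.shape[-1])): px=(x0+c[0]/4-.4,y0+c[1]/4-.4);print(px,c[2]/4,onz(w,px,.038,s))
E
```

```text
t 22.8 pos [ 0.4805 -0.2787  0.1363] yaw 78.2 F [ 0.3 -0.3 -0. ] tq [-0.01 -0.11  0.04] op 0.0871767009253911 j7 0.13835166842003546
tool delta to [0.478, -0.284] [-0.0057 -0.0014 -0.    ]
[[254.52269471 177.67056165]
 [275.33614362 173.45669146]]
r 21.23573303427139
```

```bash
python3 - <<'E'
from h import *;import pickle
s,w=pickle.load(open('s8.pkl','rb'));r=21.2
lab=cv2.cvtColor(w['color'],cv2.COLOR_RGB2LAB);hsv=cv2.cvtColor(w['color'],cv2.COLOR_RGB2HSV)
x0,y0=194,117
for nm,g in(('L',lab[...,0]),('a',lab[...,1]),('b',lab[...,2]),('S',hsv[...,1])):
    k=cv2.resize(g[y0:y0+120,x0:x0+120],None,fx=4,fy=4,interpolation=2);k=cv2.normalize(cv2.GaussianBlur(k,(0,0),4),None,0,255,cv2.NORM_MINMAX)
    C=cv2.HoughCircles(k,cv2.HOUGH_GRADIENT,1,20,param1=60,param2=12,minRadius=int(3.6*r),maxRadius=int(4.4*r))
    for c in ([] if C is None else C[0][:3]): px=(x0+c[0]/4-.4,y0+c[1]/4-.4);print(nm,np.round(px,1),c[2]/4,onz(w,px,.038,s).round(4))
L=cv2.GaussianBlur(lab[...,0],(0,0),1)
for r_ in range(130,236,5): print(r_,' '.join('%3d'%L[r_,c] for c in range(215,300,5)),'|',' '.join('%2d'%(lab[r_,c,2]-128) for c in range(215,300,5)))
E
```

```text
L [254.2 172.2] 20.625 [ 0.4828 -0.2608  0.038 ]
L [255.2 179. ] 23.1 [ 0.4824 -0.2674  0.038 ]
L [249.5 175.5] 20.9 [ 0.4778 -0.2629  0.038 ]
a [254.  171.2] 20.625 [ 0.4828 -0.2598  0.038 ]
a [256.5 179.2] 23.1 [ 0.4835 -0.2679  0.038 ]
a [249.2 173.2] 20.35 [ 0.478  -0.2608  0.038 ]
b [254.2 178. ] 23.1 [ 0.4817 -0.2662  0.038 ]
b [259.5 177.2] 22.55 [ 0.4867 -0.2665  0.038 ]
b [258.5 169.2] 23.1 [ 0.4873 -0.2588  0.038 ]
S [254. 176.] 22.0 [ 0.4818 -0.2643  0.038 ]
S [254.2 171. ] 20.625 [ 0.4831 -0.2596  0.038 ]
S [258.7 173.7] 23.1 [ 0.4867 -0.2631  0.038 ]
130 161 147 149 139 140 128 147 158 139 147 133 139 137 152 150 141 152 | 33 31 32 28 30 27 31 33 29 31 27 29 28 31 31 29 31
135 138 141 135 135 146 151 150 148 145 145 151 154 150 154 153 140 142 | 28 29 28 28 30 31 31 30 31 30 32 32 31 32 32 29 30
140 141 138 147 138 153 149 159 140 160 156 144 135 137 135 145 151 148 | 30 28 31 29 32 31 34 29 33 32 29 28 29 28 30 31 30
145 162 164 147 170 149 142 146 135 149 148 144 141 141 131 141 162 156 | 33 34 30 35 30 30 31 28 30 30 30 29 29 27 29 34 32
150 134 130 150 167 169 140 13
[... 1519 characters left out ...]
15 106 117 117 111 115 | 28 25 28 25 26 28 26 26 26 25 26 26 23 27 27 25 25
215 114 114 109 105 103 111 118 122 120 116 113 117 119 123 122 117 114 | 26 26 25 24 24 25 27 28 27 26 26 27 27 28 27 27 26
220 113 114 111 106 103 107 117 121 121 117 113 116 119 122 123 118 114 | 26 26 25 24 24 25 27 27 27 27 26 26 27 27 27 27 25
225 111 113 111 108 104 104 115 121 121 118 113 115 119 121 123 120 115 | 26 26 26 25 25 23 27 27 28 27 26 26 27 27 28 28 26
230 111 113 112 108 105 102 113 120 122 119 114 114 118 120 124 121 115 | 26 25 26 25 24 24 26 27 28 27 26 26 27 27 28 27 26
235 109 112 112 109 106 102 110 119 122 120 115 113 118 120 123 122 116 | 25 25 26 25 25 24 26 27 28 27 27 26 27 27 28 28 26
```

The disc spans columns 236–272 and rows 156–194, so the knob is centred at about (254,175.5), which gives (0.482, -0.264). I'm going down and gripping it.

Call:
move_arm([
  [[0, 0, 0, 0.015, -0.0015, 0, 0], [0, 0, 0, 0, 0, 0.035, 0], [0, 0, 0, 0, 0, 0.035, 0], [0, 0, 0, 0, 0, 0.035, 0], [0, 0, 0, 0, 0, 0.018, 0], [0, 0, 0, 0, 0, 0.004, 0], [0, 0, 0, 0, 0, 0, 0], [0, 0, 0, 0, 0, 0, 0]],
], grip_force=15)

```text
t: 23.65
position: [0.4832, -0.2648, 0.0107]
eef_rot: [0.001, 0.777, 0.63, 0.001]
force: [0.1, -0.4, -0.8]
opening: 0.0867
grasp_force: 0.0
```

Call:
move_arm([
  [[0, 0, 0, 0, 0, 0, 160], [0, 0, 0, 0, 0, 0, 160], [0, 0, 0, 0, 0, 0, 160], [0, 0, 0, 0, 0, 0, 160], [0, 0, 0, 0, 0, 0, 160], [0, 0, 0, 0, 0, 0, 160], [0, 0, 0, 0, 0, 0, 160], [0, 0, 0, 0, 0, 0, 160], [0, 0, 0, 0, 0, 0, 160], [0, 0, 0, 0, 0, 0, 160]],
])

```text
t: 24.65
position: [0.4817, -0.2648, 0.0088]
eef_rot: [-0.0, 0.777, 0.629, -0.0]
force: [0.2, 1.0, 0.5]
opening: 0.0396
grasp_force: 15.0
```

Call:
move_arm([
  [[0, 0, 0, 0, 0, -0.03, 160], [0, 0, 0, 0, 0, -0.05, 160], [0, 0, 0, 0, 0, -0.05, 160], [0, 0, 0, 0, 0, -0.04, 160], [0, 0, 0, 0.044, -0.004, 0, 160], [0, 0, 0, 0.044, -0.004, 0, 160], [0, 0, 0, 0.044, -0.004, 0, 160], [0, 0, 0, 0.044, -0.004, 0, 160], [0, 0, 0, 0.044, -0.004, 0, 160], [0, 0, 0, 0.044, -0.004, 0, 160]],
])

```text
t: 25.65
position: [0.5131, 0.0001, 0.179]
eef_rot: [0.0, 0.777, 0.629, 0.0]
force: [0.8, 0.6, -1.1]
opening: 0.0395
grasp_force: 15.0
```

Call:
move_arm([
  [[0, 0, 0, 0.044, -0.004, 0, 160], [0, 0, 0, 0.044, -0.004, 0, 160], [0, 0, 0, 0.044, -0.004, 0, 160], [0, 0, 0, 0.044, -0.004, 0, 160], [0, 0, 0, 0.044, -0.003, 0, 160], [0, 0, 0, 0, 0, 0, 160], [0, 0, 0, 0, 0, 0, 160], [0, 0, 0, 0, 0, 0, 160]],
])

```text
t: 26.45
position: [0.5406, 0.2163, 0.1786]
eef_rot: [0.0, 0.778, 0.629, -0.0]
force: [0.5, -1.5, -0.5]
opening: 0.0392
grasp_force: 15.0
```

```bash
python3 st.py .5423 .2200;python3 - <<'E'
from h import *;from rig import robot
c=robot.snapshot('scene');s=robot.sense()
lab=cv2.cvtColor(c['color'],cv2.COLOR_RGB2LAB).astype(int)
print('knob foot centre px',proj(c,s['position']-[0,0,.0048])[0],'tip',proj(c,[.5423,.22,.107])[0])
for r in range(158,196,2): print(r,''.join('R' if lab[r,k,1]-128>35 else '%x'%(lab[r,k,0]//16) for k in range(335,372)),''.join('%x'%(max(0,lab[r,k,2]-128)//4) for k in range(335,372)))
E
```

```text
t 26.45 pos [0.5406 0.2163 0.1786] yaw 77.9 F [ 0.5 -1.5 -0.5] tq [-0.04 -0.06  0.02] op 0.03919992152004121 j7 -0.8563273011947545
tool delta to [0.5423, 0.22] [ 0.004   0.0009 -0.    ]
knob foot centre px [350.06382892 167.67175413] tip [347.44437618 186.15223089]
158 2334443323442111112111222222222222222 2244443334543111111111111110111111111
160 2355555555542111111111011111111111111 2455555556653111111111111111111111110
162 2455555544421101010010000011000010100 2455555555532111111111011111111111111
164 1223333444311111111011010011001110001 1223334444421111111011111111111111011
166 1111111343311111110011011011001000101 1111112345321112111111111111111111101
168 3321111234310111110000011111111111101 4442212344321111111111111122122221111
170 6666666544433210001101356666666665555 7887887765544311111111467787787777777
172 7777777777765211001002577777777777777 9999999999886311111113688888988888888
174 7777777777776655555555677776777777777 9999999999988777777777888888888888888
176 7777777777777777777777777777777777777 9988988888888888988888888888889989998
178 7777777777777777777777777777777777777 8888889888888999998899999889988888888
180 7777777777777777777777777767666RRRRRR 99989999999999999999888888888889999aa
182 777777777777776666666RRRRRRRRRRRRRRRR 999999999989888888888999aaabbbbbbbbab
184 7776666666RRRRRRRRRRRRRRRRRRRRRRRRRRR 98888888888889aabbbbbbbbbbbbbaabbbbab
186 RRRRRRRRRR7898RRRRRRRRRRRRRRRRRRRRRRR 99aaaaa986433469bbbbbbbbbbbbbbbbbbbab
188 RRRRRR7765556666RRRRRRRRRRRRRRRRRRRRR bbbba753322222358abbbbbbbbbbbbbbbbbba
190 RRRRR7654444445577RRRRRRRRRRRRRRRRRRR bbb9534542121223358abbbbbbbbbbbbbbbbb
192 RRRR665444444577798RRRRRRRRRRRRRRRRRR bbb95334211123554359bbbbbbbbbbbbbbbbb
194 RRRR5666554445R789RRRRRRRRRRRRRRRRRRR bba7322222222464336abbbbbbbbbbbbbbbb9
```

Call:
move_arm([
  [[0, 0, 0, 0.003, 0.001, 0, 160], [0, 0, 0, 0, 0, 0.02, 160], [0, 0, 0, 0, 0, 0.02, 160], [0, 0, 0, 0, 0, 0.02, 160], [0, 0, 0, 0, 0, 0.003, 160], [0, 0, 0, 0, 0, 0, 160], [0, 0, 0, 0, 0, 0, 160]],
])

```text
t: 27.2
position: [0.5426, 0.2203, 0.117]
eef_rot: [0.0, 0.777, 0.629, 0.001]
force: [-0.3, 0.6, -0.2]
opening: 0.0396
grasp_force: 15.0
```

Call:
move_arm([
  [[0, 0, 0, 0, 0, 0.003, 160], [0, 0, 0, 0, 0, 0.003, 160], [0, 0, 0, 0, 0, 0, 160], [0, 0, 0, 0, 0, 0, 160]],
])

```text
t: 27.6
position: [0.542, 0.2202, 0.1099]
eef_rot: [0.0, 0.777, 0.629, -0.0]
force: [0.1, 0.5, -1.2]
opening: 0.0395
grasp_force: 15.0
```

Call:
move_arm([
  [[0, 0, 0, 0, 0, 0.003, 160], [0, 0, 0, 0, 0, 0, 160], [0, 0, 0, 0, 0, 0, 160]],
])

```text
t: 27.9
position: [0.542, 0.2202, 0.1067]
eef_rot: [-0.0, 0.777, 0.629, -0.0]
force: [0.3, 0.8, -1.2]
opening: 0.0394
grasp_force: 15.0
```

```bash
python3 st.py .5423 .2200
```

```text
t 27.9 pos [0.542  0.2202 0.1067] yaw 78.0 F [ 0.3  0.8 -1.2] tq [-0.05 -0.06  0.04] op 0.03940561753234535 j7 -0.9007296096826687
tool delta to [0.5423, 0.22] [-0.0001  0.0004 -0.    ]
```

Call:
move_arm([
  [[0, 0, 0, 0, 0, 0.003, 160], [0, 0, 0, 0, 0, 0.003, 160], [0, 0, 0, 0, 0, 0, 160], [0, 0, 0, 0, 0, 0, 160]],
])

```text
t: 28.3
position: [0.5419, 0.2202, 0.1007]
eef_rot: [-0.0, 0.777, 0.629, -0.0]
force: [0.6, -0.2, -0.7]
opening: 0.0394
grasp_force: 15.0
```

Call:
move_arm([
  [[0, 0, 0, 0, 0, 0.003, 160], [0, 0, 0, 0, 0, 0.003, 160], [0, 0, 0, 0, 0, 0, 160], [0, 0, 0, 0, 0, 0, 160]],
])

```text
t: 28.7
position: [0.5419, 0.2202, 0.0947]
eef_rot: [-0.0, 0.777, 0.629, -0.0]
force: [-0.5, -0.4, -1.4]
opening: 0.0397
grasp_force: 15.0
```

Call:
move_arm([
  [[0, 0, 0, 0, 0, 0.002, 160], [0, 0, 0, 0, 0, 0, 160], [0, 0, 0, 0, 0, 0, 160]],
])

```text
t: 29.0
position: [0.5421, 0.2203, 0.0929]
eef_rot: [0.0, 0.777, 0.629, 0.0]
force: [-0.3, -0.1, -0.5]
opening: 0.0391
grasp_force: 15.0
```

Call:
move_arm([
  [[0, 0, 0, 0, 0, 0.001, 160], [0, 0, 0, 0, 0, 0, 160], [0, 0, 0, 0, 0, 0, 160], [0, 0, 0, 0, 0, 0, 160]],
])

```text
t: 29.4
position: [0.5421, 0.2203, 0.0919]
eef_rot: [0.0, 0.777, 0.629, 0.0]
force: [0.4, 0.2, 0.8]
opening: 0.0395
grasp_force: 15.0
```

Call:
move_arm([
  [[0, 0, 0, 0, 0, 0, 0], [0, 0, 0, 0, 0, 0, 0], [0, 0, 0, 0, 0, 0, 0], [0, 0, 0, 0, 0, 0, 0], [0, 0, 0, 0, 0, 0, 0], [0, 0, 0, 0, 0, 0, 0], [0, 0, 0, 0, 0, -0.02, 0], [0, 0, 0, 0, 0, -0.04, 0], [0, 0, 0, 0, 0, -0.05, 0], [0, 0, 0, 0, 0, 0, 0]],
])

```text
t: 30.4
position: [0.5445, 0.2222, 0.2086]
eef_rot: [0.002, 0.777, 0.629, 0.005]
force: [0.9, -0.3, -0.8]
opening: 0.0867
grasp_force: 0.0
```

Call:
move_arm([
  [[0, 0, 0, -0.05, 0, -0.02, 0], [0, 0, 0, -0.05, 0, 0, 0], [0, 0, 0, -0.05, 0, 0, 0], [0, 0, 0, 0, 0, 0, 0], [0, 0, 0, 0, 0, 0, 0]],
])

```text
t: 30.9
position: [0.5116, 0.0755, 0.2206]
eef_rot: [0.001, 0.778, 0.628, 0.0]
force: [0.6, 1.0, 0.3]
opening: 0.0871
grasp_force: 0.0
```

```bash
python3 st.py; python3 - <<'E'
from h import *;from rig import robot
C={n:robot.snapshot(n) for n in('scene','top')}
for n,c in C.items():
    lab=cv2.cvtColor(c['color'],cv2.COLOR_RGB2LAB).astype(int)
    b=(.5423,.22);print(n,'axis px',{z:proj(c,[*b,z])[0].round(1).tolist() for z in(.025,.089,.123)})
    u=proj(c,[*b,.1])[0].astype(int);dy=(-26,30) if n=='scene' else(-14,15)
    for r in range(u[1]+dy[0],u[1]+dy[1]): print(r,u[0]-16,''.join('R' if lab[r,k,1]-128>35 else '%x'%(lab[r,k,0]//16) for k in range(u[0]-16,u[0]+17)),''.join('%x'%(max(0,lab[r,k,2]-128)//4) for k in range(u[0]-16,u[0]+17)))
E
```

```text
t 30.9 pos [0.5116 0.0755 0.2206] yaw 77.8 F [0.6 1.  0.3] tq [ 0.04 -0.07  0.01] op 0.08706447783686133 j7 -0.5306146849498277
scene axis px {0.025: [342.6, 206.3], 0.089: [346.3, 190.8], 0.123: [348.4, 181.9]}
161 331 763224555555555555554444224677777 875224555555555555554443225899998
162 331 653224555555555555555554225677777 874224455555555555555554336888989
163 331 642123444555555555555554225777777 853223445455555555555554236889999
164 331 532112223334445555555554236777777 743122233334445555555554247888888
165 331 431111112222233344455553235666666 642111212222233444445553237888787
166 331 432111111111122223333443235666666 643111111111222223334443246777778
167 331 542211111111111111212222246666777 653332211111111111222222357888889
168 331 654333221111111111111111257777777 775444332222111111111121378998999
169 331 665444433333221111111111367777777 876666554554332222111111478999999
170 331 665666666665443332221111467777777 777778787877655543222212589999999
171 331 677777777777666654443333577777777 888899999988888775555544789999998
172 331 777777777777777776666666677777777 9999999999
[... 4953 characters left out ...]
6665045654466665
186 168 RRRRRRRRRRRRRR877cbbb68bcca6ccccc ddeeddedeeeedb9855555235555366666
187 168 RRRRRRRRRRRRRRRR5cbbb87cccb6acccc edeedeedeedeedda25566325555245655
188 168 RRRRRRRRRRRRRRRR7abcba5cccc76abbb eeeeeeddddeeedee45555415655335656
189 168 RRRRRRRRRRRRRRRRR8cccb4accc957bbb ededeeeedeeeeeeec6665515655433556
190 168 RRRRRRRRRRRRRRRRRRcccc78cccb56bbb edeeeedeeeeeeeeee9565523565523555
191 168 RRRRRRRRRRRRRRRRRRcccc96cccb66bbb eeeeeeddeeedededdd655532555533565
192 168 RRRRRRRRRRRRRRRRRRacccb4bccc86bbb eeedeeeeedeeeeeeed666550555542555
193 168 RRRRRRRRRRRRRRRRRRRcccc69bcba6bbb edeeeedeeeeeeddeee855552455552555
194 168 RRRRRRRRRRRRRRRRRRRcccc87bbbb6bbb eeeeeeeedeeeeeeeeeb66553255553555
```

The knob's top is centred at scene (348,182.5). For a knob seated home on the rod axis I predicted (348.4,181.9), so it is seated, and the gripper is clear. I'm handing in.

```bash
python3 -c "
from rig import robot
print(robot.hand_in())"
```

```text
the job is handed in; nothing more can be done
None
```

I handed the job in at about 31 s: the tall spring stands on the collar past both pins and the knob sits on top of it over the rod end. The gripper was clear and never went near the short spring, the mug or the calculator. No verdict came back.

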